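# Clip the lens arm onto its spindle and set it to the index

## Robot

A 6-joint arm with a two-finger parallel gripper is mounted at the origin on a cart in front of the work surface, level with it; the furniture and walls round the work are solid. World frame = base frame: x ahead of the robot, y to its left, z up, the work surface at z = 0. Lengths are in m, angles in rad, forces in N, time in s.
With the tool pointing down it reaches from about 0.35 to 0.725 m from the base axis. Payload 4.3 kg.
Tool frame: the origin (TCP) lies at the very end of the fingers, on their centre line; the grasp point (between the pads) lies 19 mm behind it (arm.grip_depth is the distance from the TCP to the grasp point, in m); z points along the fingers, y is the line along which they close (so a half turn about z gives the same grasp; the last joint's range is limited). The gripper opens to 85 mm and grips with 20 to 120 N. Pads are 22 mm wide; open, the fingers measure 114 mm over their backs; the gripper's body (76 mm by 85 mm) begins 54 mm behind the grasp point. The pads swing forward as they close: fully open they stand 13 mm farther back than shut.
Start: joints at [1.224, 0.377, 0.081, 1.274, 0, 1.46], TCP at [0.135, 0.559, 0.231] pointing down, gripper open.
Joint ranges: [-2.72, 2.72], [-0.84, 1.66], [-1.02, 1.22], [-1.77, 2.12], [-1.37, 1.28], [-3.14, 3.14]. Speed limits (rad/s): [2.57, 2.57, 3.14, 3.14, 3.14, 3.14].

## Interface

Orientations are given as a 3x3 rotation matrix whose columns are the frame's x, y, z axes.
In Python, from workcell import arm gives the robot as it stands. The module is installed in compiled form; this text tells all that it offers.
- The arm moves only by the tool jog_arm, never from a script. Its arguments are lists of equal length, an entry for each row: "slide": the shift along the tool's x, y, z each as a share of 40 cm, from -1 to 1, a list of three; "angular": the turn, a rotation vector about the tool's x, y, z each as a share of pi/2 rad, from -1 to 1, a list of three; "jaw": the opening in per cent of the stroke, from 0 (shut) to 100 (fully open). A call has 1 to 10 rows; each row is the pose to reach, as a shift and turn from the pose commanded when the call began, along the tool's axes at that moment; what a row does not reach only later rows make up. A row lasts 1/8 s, in which the tool goes at most 62.5 mm and 10.7 degrees, less where a joint would pass 70% of its speed; a pose out of reach is approached as far as the arm can. A call with a number of a shift or a turn outside -1 to 1 is refused whole. A call with a gripper value outside its range is refused whole. The fingers move at their own pace and stop on an object; "squeeze" is the grip in N (left out, the last holds). Time passes only in rows, so rows that repeat a pose let the fingers close. It gives the time, the measured TCP pose, the force, the opening and the grip force at its end, in the units of the state.
- arm.state(): the state, without advancing time (a new reading comes with each control period).
- arm.capture(name): name is "scene" or "top" or "wrist"; returns (picture, depth): 420x560x3 uint8, blue, green, red; 420x560 float32, m along the optical axis (not along the pixel's ray), 0 where there is no reading.
- arm.calibration(name): a dict with "fx", "fy", "cx", "cy" (pixels), "dist_coeffs" ([k1, k2, p1, p2, k3] as OpenCV has them; the pictures are not rectified), "R" (3x3) and "t" (3): a world point X has camera coordinates R X + t; the wrist camera has in their place "hand_eye" (4x4, takes a point from camera to tool coordinates, whose origin is the TCP and whose axes are the flange's). Camera axes: x right, y down, z forward; pixel columns grow to the right and rows downward; lengths in m; the calibration is good to about 2 mm. A picture is of the moment at which its call begins: read the wrist's pose just before it. calibration takes no time and is no camera call.
- arm.close_job(): hands the job in; it is judged then, once.
The state is a dict: "clock": time; "qpos": joint angles; "dq": joint speeds; "effort": joint torques, N m; "position": TCP position; "tcp_rot": TCP orientation; "wrist_force": force on the tool from outside, world axes, zero at the start; "wrist_torque": the same for the moment, N m; "grip_width": opening from 0.0 (shut) to 1.0 (fully open); "finger_force": force on a finger pad.
Only numpy, scipy, OpenCV 4.12 (cv2) and the standard library are available. Lean on these libraries where they do the work, as an engineer would, in place of code of your own. Each camera call takes 0.05 s, during which the arm holds its last target. There are 200 camera calls.

## Task

Take the larger of the two spring clips by its finger tab and push it sideways into the groove of the leaning spindle on the magnifier stand, just above the hub of the lens arm, until it has snapped fully home, and let go of it. Then, with the arm so secured, swing the lens arm by its knob until its pointer stands at the long index line of the scale, and leave it there. Leave the smaller clip where it lies.

Things in the scene. Friction and masses are not known exactly. Their poses are not given: they have to be found in the camera images.
- clip: Larger spring clip, bare steel, 48x24x30 mm, 45-75 g, flat on the bench, tab up. Origin: bore centre, on the underside; z to the tab side; x out of the mouth: push it along +x. Back plate x -34.5 to -6.5 mm, 22 wide, 5 thick; two sprung jaws of 5 mm wire run on to x = 13.5 mm. Home in the groove it may turn about the spindle, with about 0.5 mm of play.
- clip_tab (a point): Top centre of the larger clip's finger tab, a steel fin standing on its back plate: 16 mm long along clip x, 9 mm wide along clip y, 25 mm high above the 5 mm plate. This point is 28 mm behind the clip's origin and 30 mm above its underside.
- clip_mouth (a point): Narrowest place between the larger clip's jaws, 6.5 mm in front of its origin and 2.5 mm above the underside: gap 8.4 mm, so the jaws must spring apart over the 12 mm groove (about 5 to 15 N of push). In front of it the mouth flares to 14 mm.
- small_clip: Smaller clip of the same form at 0.7 times the size (34x17x21 mm, 20 g), too small for the spindle. Leave it where it lies (30 mm tolerated). Origin and axes as for the larger clip. The two clips may lie in either place, left or right.
- stand: Magnifier stand, fixed on the bench: grey base plate 130x100x10 mm with a column leaning 30 degrees from vertical towards the stand's -x side. Origin on the bench, right under the origin of head; z up.
- head: Fixed head of the leaning column. Origin on the spindle axis, 85 mm above the bench; z up along the spindle, leaning 30 degrees to the robot's right; y level; x up the slope, to the robot's left. On the spindle, from below: lens arm's flat hub disc (48 mm diameter), groove (12 mm diameter, 7.5 mm wide, right on the hub's upper face), end collar (20 mm diameter, 8 mm thick).
- groove_low (a point): Middle of the groove (on the axis, head z = 3.75 mm) if the spindle were at its lowest. The spindle is locked at a height that differs each time and is not measured: hub face, groove, collar, arm and knob all stand 0 to 10 mm higher along head z. The hub's face is then at head z = 0 to 10 mm; find it by touch (3 N is enough, it does not give way) or by sight.
- approach_low (a point): Point 28 mm down the slope (head x = -28 mm, z = 0) from the axis. The clip is pushed on from this side along head +x, lying just on or above the hub's face; the other sides may be blocked by the arm. A clip with its origin over this point has its jaw ends over the hub, about 4 mm clear of the collar.
- index_line (a point): Middle of the long index line on the scale plate, on the head's -y side, 55 mm from the axis and 23.5 mm below the head's origin along head z. The lens arm's pointer, a short dark tongue opposite the lens, must stand at this line.
- lens_arm (a joint): Angle of the lens arm, rad; friction holds it (about 2 N at the knob). 0: pointer at the index. Grows clockwise from above: at angle a the arm points along (sin a, cos a) in head x, y. Round upright knob, 16 mm thick, 75 mm from the axis, parallel to it, from 2 mm below to 24 mm above the hub's face; bar under it 12 mm wide; lens ring (52 mm) centred at 115 mm.
Things that resemble listed ones, but are neither listed nor needed, are in the scene too. What is shaped like the clip but purple is not meant.

How it is judged:
By the outcome, as a careful person would: the job done as asked, in the order asked, and still so for the second after the job is handed in, with the robot touching nothing.
It also fails if it takes over 61 s, if anything falls off the work surface, if the arm or the gripper's body presses on something with over 40 N, if the wrist force passes 120 N, or if a joint passes its speed limit or range.

## Working session

There is one attempt and no reset: what is moved stays moved. The work goes in short steps, Python scripts to look and compute and a tool call to move; the robot and the scene stay as the last step left them, time stands still between calls to the robot, and variables do not carry over. Pictures are saved under pics/ and viewed, at most 11 in all, crops included, and the job is handed in when it is done.

Besides the shell and the picture viewer there is one more tool, called after "Call:" as name(argument=value, ...), one argument or row to a line, values as JSON. jog_arm: Moves the arm, as the interface text tells. Its arguments: {"type":"object","properties":{"slide":{"type":"array"},"angular":{"type":"array"},"jaw":{"type":"array"},"squeeze":{"type":"number"}},"required":["slide","angular","jaw"]}

```bash
mkdir -p pics
cat > h.py <<'E'
import numpy as np, cv2
from workcell import arm
def snap(n,f):
    s=arm.state(); im,d=arm.capture(n); cv2.imwrite('pics/%s.png'%f,im); np.savez('pics/%s.npz'%f,im=im,d=d,p=s['position'],R=s['tcp_rot']); return im,d,s
def world(n,f,pts):
    c=arm.calibration(n); z=np.load('pics/%s.npz'%f); d=z['d']; out=[]
    K=np.array([[c['fx'],0,c['cx']],[0,c['fy'],c['cy']],[0,0,1.]])
    for u,v in pts:
        w=d[max(0,int(v)-1):int(v)+2,max(0,int(u)-1):int(u)+2]; w=w[w>0]; zz=np.median(w) if len(w) else np.nan
        x,y=cv2.undistortPoints(np.array([[[u,v]]],float),K,np.array(c['dist_coeffs']))[0,0]
        P=np.array([x*zz,y*zz,zz])
        if n=='wrist':
            H=np.array(c['hand_eye']); P=z['R']@(H[:3,:3]@P+H[:3,3])+z['p']
        else: P=np.array(c['R']).T@(P-np.array(c['t']))
        out.append(P)
    return np.array(out)
def st():
    s=arm.state(); print({k:np.round(s[k],4).tolist() for k in s})
E
python3 - <<'E'
from h import *
np.set_printoptions(precision=4,suppress=True)
st()
snap('top','top0');snap('scene','scene0')
print(arm.calibration('wrist'))
E
```

```text
{'clock': 0.0, 'qpos': [1.2237, 0.378, 0.0796, 1.2744, -0.0, 1.4605], 'dq': [-0.001, 0.0009, -0.0009, 0.0012, -0.001, -0.0001], 'effort': [-0.0007, -46.36, 26.988, 0.0207, -0.0002, -0.0], 'position': [0.1346, 0.5583, 0.2304], 'tcp_rot': [[-0.9721, 0.2345, -0.0007], [0.2345, 0.9721, -0.0019], [0.0002, -0.002, -1.0]], 'wrist_force': [-0.3415, 0.5249, -0.386], 'wrist_torque': [0.0619, -0.0316, 0.0092], 'finger_force': 0.0, 'grip_width': 0.9975}
{'fx': 316.03231080751505, 'fy': 316.03231080751505, 'cx': 279.7633580090645, 'cy': 214.781833703, 'dist_coeffs': array([-0.0616,  0.    ,  0.    ,  0.    ,  0.    ]), 'hand_eye': array([[-0.0002, -0.9608, -0.2773,  0.07  ],
       [ 1.    , -0.0001, -0.0004,  0.0005],
       [ 0.0004, -0.2773,  0.9608, -0.1433],
       [ 0.    ,  0.    ,  0.    ,  1.    ]])}
```

View pics/top0.png

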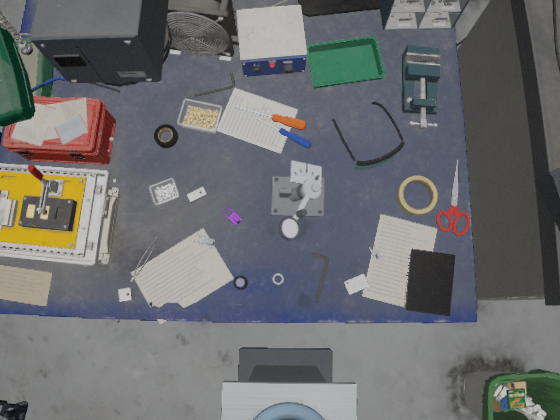

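View pics/scene0.png

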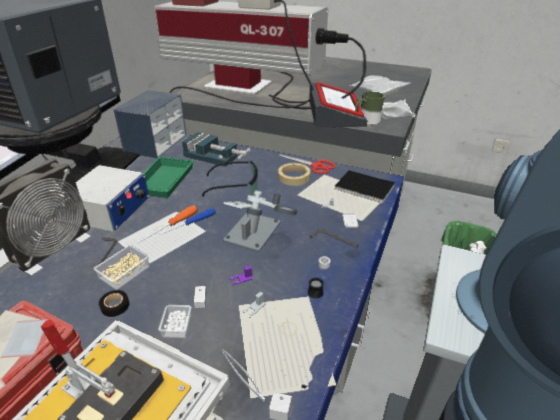

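The top view shows the stand at about (298,195), the lens at (290,228), and clip-like objects at about (205,240) and (374,253). The purple decoy is at (232,216). I'll enlarge the candidates and measure.

Run:
```python
from h import *
np.set_printoptions(precision=4,suppress=True)
print(world('top','top0',[(205,240),(374,253),(298,195),(290,228),(313,187),(290,400),(232,216),(279,279)]))
print(world('scene','scene0',[(258,303),(268,218),(333,202)]))
a=np.load('pics/top0.npz')['im'];b=np.load('pics/scene0.npz')['im']
c=lambda i,u,v,w,h:cv2.resize(i[v:v+h,u:u+w],(400,300),interpolation=cv2.INTER_CUBIC)
cv2.imwrite('pics/c1.png',np.vstack([np.hstack([c(a,180,215,60,45),c(a,345,230,60,45)]),np.hstack([c(a,260,155,80,60),c(b,210,180,100,75)])]))
```

```text
[[ 0.4886  0.2098  0.0044]
 [ 0.4612 -0.2052  0.0028]
 [ 0.5914 -0.0162  0.0594]
 [ 0.5031  0.0034  0.1115]
 [ 0.6002 -0.0488  0.1032]
 [ 0.1119 -0.0022 -0.0011]
 [ 0.549   0.1447  0.0066]
 [ 0.3961  0.0269 -0.0004]]
[[ 0.4803  0.2039  0.0093]
 [ 0.5846 -0.0766  0.0073]
 [ 0.4482 -0.2119  0.0104]]
```

View pics/c1.png

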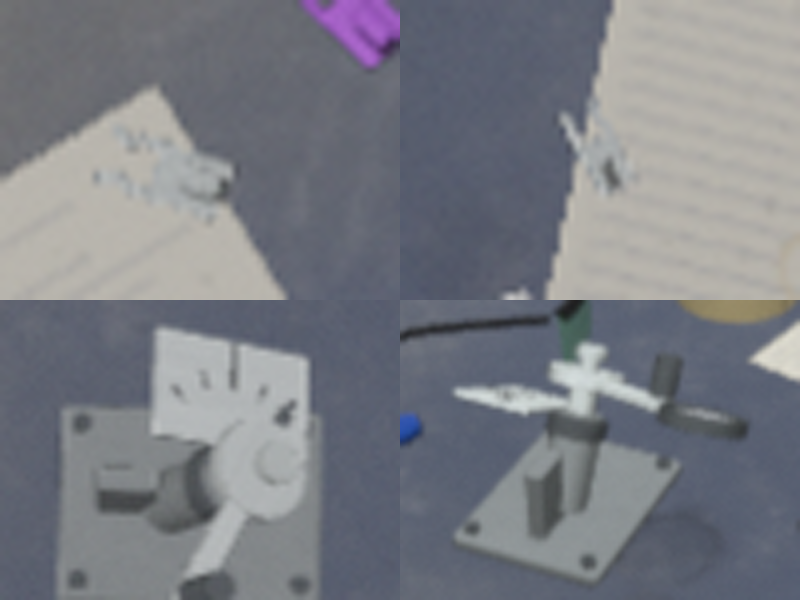

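Views: the left clip at (205,240) is the larger, bare steel one, with its mouth to the left (+y) and its tab on the right. The right clip at (374,253) is the small one. The lens arm points toward the robot and slightly left, and its pointer is right of the long index line. I'll go above the larger clip and look.

Call:
jog_arm(
  slide=[
    [-1,-0.65,0.2],
    [-1,-0.65,0.2],
    [-1,-0.65,0.2],
    [-1,-0.65,0.2],
    [-1,-0.65,0.2],
    [-1,-0.65,0.2],
    [-1,-0.65,0.27],
    [-1,-0.65,0.27],
    [-1,-0.65,0.27],
    [-1,-0.65,0.27],
  ],
  angular=[
    [0,0,1],
    [0,0,1],
    [0,0,1],
    [0,0,1],
    [0,0,1],
    [0,0,1],
    [0,0,1],
    [0,0,1],
    [0,0,1],
    [0,0,1],
  ],
  jaw=[60,60,60,60,60,60,60,60,60,60],
  squeeze=70,
)

```text
clock: 1.35
position: [0.4624, 0.2117, 0.1226]
tcp_rot: [[0.235, 0.972, -0.002], [0.972, -0.235, -0.0], [-0.001, -0.002, -1.0]]
wrist_force: [-1.0, 0.6, 0.7]
grip_width: 0.602
finger_force: 0.0
```

Run:
```python
from h import *
st()
im,d,s=snap('wrist','w1')
cv2.imwrite('pics/w1b.png',cv2.resize(im,(784,588)))
```

```text
{'clock': 1.35, 'qpos': [0.3044, 0.3071, -0.3107, 0.9547, 0.0002, 2.1124], 'dq': [0.0255, -0.0147, 0.005, 0.0037, 0.0003, -0.0187], 'effort': [-0.7764, -40.0324, 24.622, -0.0559, -0.0363, 0.1444], 'position': [0.4624, 0.2117, 0.1226], 'tcp_rot': [[0.235, 0.972, -0.0016], [0.972, -0.235, -0.0003], [-0.0007, -0.0015, -1.0]], 'wrist_force': [-0.9747, 0.6323, 0.7335], 'wrist_torque': [-0.0242, -0.0317, -0.0458], 'finger_force': 0.0, 'grip_width': 0.6017}
```

View pics/w1b.png

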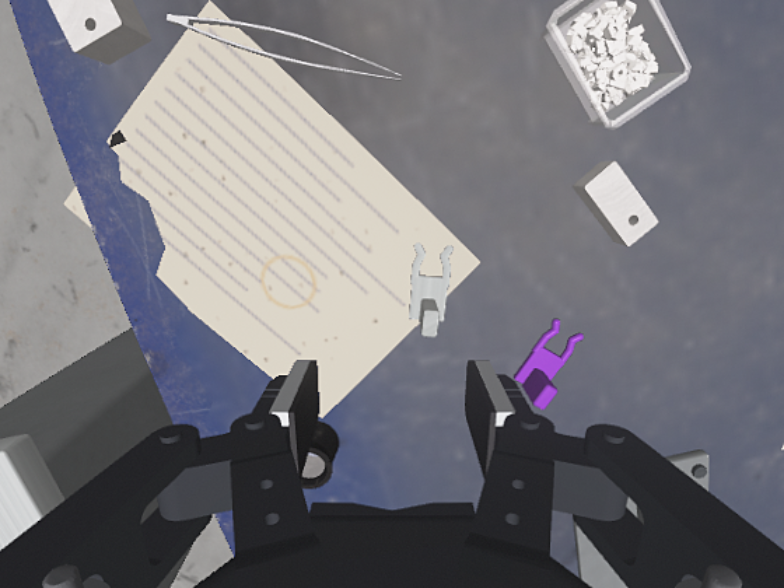

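The clip is at (430,290) in the enlarged view. Its jaws point up the image (tips at (419,247) and (448,250)) and its tab is at (430,320). I'll measure it with depth.

```bash
cat >> h.py <<'E'
def cloud(n,f,u0,u1,v0,v1):
    uv=[(u,v) for v in range(v0,v1) for u in range(u0,u1)]
    return world(n,f,uv)
E
python3 - <<'E'
from h import *
np.set_printoptions(precision=4,suppress=True)
P=cloud('wrist','w1',285,330,168,246)
P=P[~np.isnan(P[:,2])]; print(np.median(P[:,2]),P[:,2].max())
t=P[(P[:,2]>.024)]; print('tab',len(t),t.mean(0),t.min(0),t.max(0))
b=P[(P[:,2]>.003)]; xy=b[:,:2].astype(np.float32); print(cv2.minAreaRect(xy*1000),b.mean(0))
w=world('wrist','w1',[(419/1.4,250/1.4),(448/1.4,252/1.4),(430/1.4,300/1.4),(430/1.4,318/1.4)]);print(w)
c=b[b[:,2]<.012]; m=c[:,:2].mean(0); print('low',m,len(c))
for nm,q in(('scene cloud',cloud('scene','scene0',0,0,0,0)),):pass
E
```

```text
0.0017537141271542905 0.031054765104977525
tab 234 [0.4811 0.1977 0.0298] [0.4752 0.1892 0.0241] [0.4871 0.2049 0.0311]
((486.3805847167969, 212.6109619140625), (48.462486267089844, 23.685997009277344), 72.2545394897461) [0.4847 0.2093 0.0106]
[[0.4848 0.234  0.0054]
 [0.5013 0.2288 0.0057]
 [0.4845 0.2036 0.01  ]
 [0.4819 0.1997 0.0309]]
low [0.4859 0.2127] 950
```

Call:
jog_arm(
  slide=[
    [-0.025,0.054,0.1],
    [-0.025,0.054,0.19],
    [-0.025,0.054,0.24],
    [-0.025,0.054,0.27],
    [-0.025,0.054,0.286],
    [-0.025,0.054,0.286],
    [-0.025,0.054,0.286],
  ],
  angular=[
    [0,0,0.046],
    [0,0,0.046],
    [0,0,0.046],
    [0,0,0.046],
    [0,0,0.046],
    [0,0,0.046],
    [0,0,0.046],
  ],
  jaw=[35,35,35,35,35,35,35],
)

```text
clock: 2.28
position: [0.4822, 0.198, 0.0098]
tcp_rot: [[0.304, 0.953, 0.002], [0.953, -0.304, 0.001], [0.001, 0.001, -1.0]]
wrist_force: [0.7, -0.5, 0.1]
grip_width: 0.349
finger_force: 0.0
```

Run:
```python
from h import *
im,d,s=snap('wrist','w2')
cv2.imwrite('pics/w2b.png',cv2.resize(im[150:420,130:430],(660,594)))
```

```text
(no output)
```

View pics/w2b.png

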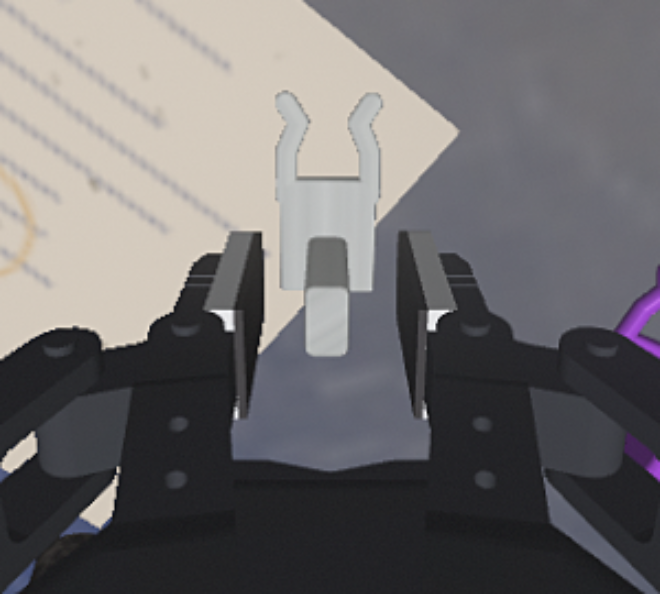

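The tab stands centred and square between the pads. I'll lower 2 mm and close.

Call:
jog_arm(
  slide=[
    [0,0,0.005],
    [0,0,0.005],
    [0,0,0.005],
    [0,0,0.005],
    [0,0,0.005],
    [0,0,0.005],
    [0,0,0.005],
  ],
  angular=[
    [0,0,0],
    [0,0,0],
    [0,0,0],
    [0,0,0],
    [0,0,0],
    [0,0,0],
    [0,0,0],
  ],
  jaw=[35,0,0,0,0,0,0],
  squeeze=80,
)

```text
clock: 3.2
position: [0.4816, 0.1977, 0.0072]
tcp_rot: [[0.304, 0.953, 0.0], [0.953, -0.304, 0.0], [0.0, 0.0, -1.0]]
wrist_force: [-0.7, -0.7, 5.1]
grip_width: 0.09
finger_force: 78.8
```

Run:
```python
from h import *
np.set_printoptions(precision=4,suppress=True)
st(); snap('wrist','w3'); snap('top','top3')
# stand geometry from top depth (first picture, arm absent)
P=cloud('top','top0',262,335,155,222); P=P[~np.isnan(P[:,2])]
b=P[(P[:,2]>.006)&(P[:,2]<.0135)]
print('base',cv2.minAreaRect((b[:,:2]*1000).astype(np.float32)),len(b))
# tab in tool frame
z=np.load('pics/w3.npz'); Q=cloud('wrist','w3',250,310,225,320); Q=Q[~np.isnan(Q[:,2])]
T=(Q-z['p'])@z['R']; k=(abs(T[:,1])<.006)&(T[:,2]<-.012)&(T[:,2]>-.03); print('tabtop tool',T[k].mean(0),T[k].min(0),T[k].max(0),k.sum())
```

```text
{'clock': 3.2, 'qpos': [0.2676, 0.4526, -0.4346, 0.6831, -0.0, 2.1474], 'dq': [-0.0003, 0.0001, -0.0005, 0.0014, -0.0003, -0.0004], 'effort': [0.1242, -41.2711, 19.9675, -0.4817, 0.1174, 0.0009], 'position': [0.4816, 0.1977, 0.0072], 'tcp_rot': [[0.3042, 0.9526, 0.0005], [0.9526, -0.3042, 0.0001], [0.0002, 0.0004, -1.0]], 'wrist_force': [-0.7157, -0.7002, 5.0547], 'wrist_torque': [-0.1117, 0.1856, -0.0325], 'finger_force': 78.7724, 'grip_width': 0.0903}
base ((619.881103515625, -17.264801025390625), (126.76718139648438, 140.35025024414062), 89.52899169921875) 1125
tabtop tool [ 0.0033  0.0002 -0.022 ] [-0.0093 -0.006  -0.0299] [ 0.0119  0.006  -0.012 ] 1017
```

Run:
```python
from h import *
np.set_printoptions(precision=4,suppress=True)
pts=[(276.4,179.6),(275.6,210.6),(320,211)]
print(world('top','top0',pts))
g=lambda x,y:(260+x*.2,155+(y-300)*.2)
print('lens,spindletop,hub L,hub bottom,knob',world('top','top0',[(290,228),g(280,460),g(228,470),g(262,508),g(205,582)]))
print('scale corners, index',world('top','top0',[g(157,332),g(307,360),g(155,430),g(234,345),g(233,385)]))
from scipy.spatial.transform import Rotation as Ro
s=arm.state()
zh=np.array([0,-.5,.75**.5]);xh=np.array([0,.75**.5,.5]);yh=np.cross(zh,xh)
Rt=np.c_[xh,-yh,-zh]; print(Ro.from_matrix(s['tcp_rot'].T@Rt).as_rotvec()/(np.pi/2))
print((s['tcp_rot'].T@(np.array([.60,-.12,.22])-s['position']))/.4)
```

```text
[[ 0.6415  0.0361  0.0127]
 [ 0.5629  0.0371  0.0107]
 [ 0.5628 -0.0722  0.0121]]
lens,spindletop,hub L,hub bottom,knob [[ 0.5031  0.0034  0.1115]
 [ 0.6011 -0.056   0.0997]
 [ 0.5972 -0.0323  0.0953]
 [ 0.5812 -0.0485  0.0876]
 [ 0.5385 -0.0205  0.1249]]
scale corners, index [[ 0.6687  0.0004  0.0781]
 [ 0.6788 -0.0775  0.0016]
 [ 0.6383 -0.0004  0.0125]
 [ 0.6677 -0.0371  0.0618]
 [ 0.6469 -0.0364  0.0647]]
[ 0.0518  0.3306 -0.1922]
[-0.6663  0.5238 -0.532 ]
```

Call:
jog_arm(
  slide=[
    [0,0,-0.15],
    [0,0,-0.3],
    [0,0,-0.45],
    [-0.1,0.08,-0.532],
    [-0.3,0.2,-0.532],
    [-0.5,0.35,-0.532],
    [-0.65,0.5,-0.532],
    [-0.715,0.54,-0.532],
    [-0.715,0.54,-0.532],
    [-0.715,0.54,-0.532],
  ],
  angular=[
    [0,0,0],
    [0,0,0],
    [0,0,0],
    [0,0,0],
    [0,0,-0.1],
    [0,0.1,-0.19],
    [0,0.2,-0.19],
    [0.052,0.33,-0.192],
    [0.052,0.33,-0.192],
    [0.052,0.33,-0.192],
  ],
  jaw=[0,0,0,0,0,0,0,0,0,0],
)

```text
clock: 4.55
position: [0.6006, -0.1462, 0.2139]
tcp_rot: [[0.009, 1.0, -0.002], [0.865, -0.007, 0.501], [0.501, -0.007, -0.865]]
wrist_force: [-0.1, 0.7, -1.3]
grip_width: 0.087
finger_force: 78.4
```

Run:
```python
from h import *
np.set_printoptions(precision=4,suppress=True)
st(); im,d,s=snap('wrist','w4'); cv2.imwrite('pics/w4b.png',cv2.resize(im,(784,588)))
Rt=s['tcp_rot']; print(Rt.T@(np.array([.601,-.14,.098])-s['position'])/.4)
```

```text
{'clock': 4.55, 'qpos': [-0.5596, 0.7016, 0.4492, 1.619, 0.4374, 0.9526], 'dq': [0.0437, -0.0387, 0.0504, 0.0625, 0.0211, -0.0188], 'effort': [-2.446, -58.0265, 25.6852, 2.821, 1.3782, -0.1049], 'position': [0.6006, -0.1462, 0.2139], 'tcp_rot': [[0.0093, 1.0, -0.0024], [0.8652, -0.0068, 0.5014], [0.5013, -0.0068, -0.8652]], 'wrist_force': [-0.1476, 0.7122, -1.3116], 'wrist_torque': [-0.4905, -0.0011, 0.054], 'finger_force': 78.3812, 'grip_width': 0.0867}
[-0.1317  0.0028  0.2585]
```

View pics/w4b.png

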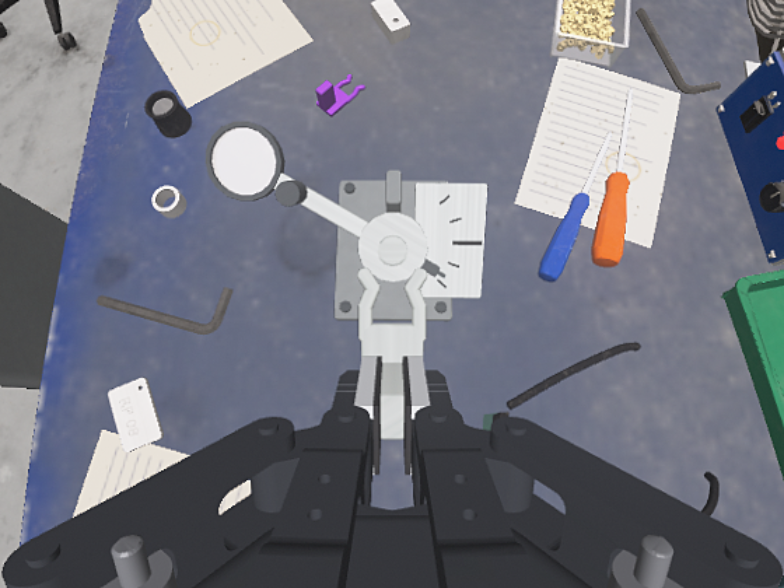

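The view shows the hub at (393,247), collar on top, index line at (468,243), pointer at (433,268), knob at (291,192), and the clip held straight with its jaws toward the hub. Next I'll measure the hub and clip from depth.

```bash
cat >> h.py <<'E'
zh=np.array([0,-.5,.75**.5]);xh=np.array([0,.75**.5,.5]);yh=np.cross(zh,xh)
Rh=np.c_[xh,yh,zh]; O0=np.array([.601,-.0485,.085])
def inhead(P): return (P-O0)@Rh
E
python3 - <<'E'
from h import *
np.set_printoptions(precision=1,suppress=True)
H=lambda u0,u1,v0,v1: (lambda P:P[~np.isnan(P[:,2])])(inhead(cloud('wrist','w4',u0,u1,v0,v1))*1000)
A=H(250,312,145,205)
near=A[np.hypot(A[:,0],A[:,1])<32]
import collections
hist=np.histogram(near[:,2],bins=np.arange(-30,35,1.5)); print([(round(b,1),int(c)) for c,b in zip(*hist) if c>15])
col=near[(near[:,2]>14)]; print('collar',(col.min(0)+col.max(0))/2,col.mean(0),np.ptp(col,axis=0))
hub=near[(near[:,2]>-3)&(near[:,2]<13)]; 
(c,r)=cv2.minEnclosingCircle(hub[:,:2].astype(np.float32)); print('hub',c,r,hub.mean(0))
K=H(195,220,125,150); K=K[K[:,2]>20]; print('knob',(K.min(0)+K.max(0))/2,K.mean(0),np.ptp(K,axis=0))
ix=inhead(world('wrist','w4',[(453/1.4,243/1.4),(482/1.4,243/1.4),(390/1.4,247/1.4),(417/1.4,185/1.4),(486/1.4,185/1.4),(480/1.4,297/1.4),(428/1.4,297/1.4)]))*1000; print('index',ix)
# clip in tool frame
z=np.load('pics/w4.npz'); Q=cloud('wrist','w4',252,308,188,255);Q=Q[~np.isnan(Q[:,2])]
T=(Q-z['p'])@z['R']*1000; T=T[(T[:,2]>-8)&(T[:,2]<14)&(abs(T[:,1])<14)]
print('clip',T.min(0),T.max(0)); J=T[T[:,0]>24]; print(J.min(0),J.max(0),np.median(J[:,2]))
tip=T[T[:,0]>34]; print('tips y',np.sort(tip[:,1])[::max(1,len(tip)//12)], tip[:,0].max())
E
```

```text
[(np.float64(-25.5), 158), (np.float64(-24.0), 77), (np.float64(-6.0), 19), (np.float64(-4.5), 56), (np.float64(-3.0), 17), (np.float64(-1.5), 41), (np.float64(0.0), 113), (np.float64(1.5), 1428), (np.float64(3.0), 41), (np.float64(15.0), 59), (np.float64(16.5), 262), (np.float64(18.0), 29)]
collar [ 6.5 -0.4 86.6] [ 9.1 -0.3 80.1] [ 27.3  23.4 145.1]
hub (1.4914398193359375, 1.3357086181640625) 30.045345306396484 [4.3 1.2 2.1]
knob [40.1 63.7 24. ] [40.1 63.4 25.5] [15.4 15.4  5.3]
index [[  0.8 -45.5 -23.9]
 [  0.6 -67.1 -24. ]
 [  4.8   1.1  17.7]
 [ 42.9 -18.6 -25.4]
 [ 42.6 -68.5 -25.2]
 [-52.9 -75.9 -65.9]
 [-49.9 -29.9 -56.3]]
clip [  9.  -11.2  -4.8] [40.3 12.1  6.5]
[ 24.  -11.2   1.2] [40.3 12.1  5.5] 2.331823241707929
tips y [-11.2  -9.7  -8.7  -7.8  -7.3  -5.9  -4.1   6.9   8.3   8.8   9.7  10.7
  12.1] 40.25885759114984
```

Run:
```python
from h import *
np.set_printoptions(precision=2,suppress=True)
H=lambda u0,u1,v0,v1: (lambda P:P[~np.isnan(P[:,2])])(inhead(cloud('wrist','w4',u0,u1,v0,v1))*1000)
A=H(250,312,140,205)
r=np.hypot(A[:,0]-3,A[:,1])
col=A[(A[:,2]>15)&(A[:,2]<20)&(r<16)]; print('collar',(col.min(0)+col.max(0))/2,col.mean(0),np.ptp(col,axis=0),np.median(col[:,2]))
hub=A[(A[:,2]>0.8)&(A[:,2]<4)&(r<28)]; print('hub',(hub.min(0)+hub.max(0))/2,np.ptp(hub,axis=0),np.median(hub[:,2]))
G=np.c_[hub[:,:2],np.ones(len(hub))]; print('plane',np.linalg.lstsq(G,hub[:,2],rcond=None)[0])
s=arm.state(); print('tcp head',inhead(s['position'])*1000, s['clock'])
```

```text
collar [ 2.49 -0.17 16.78] [ 2.51 -0.1  17.26] [19.33 18.43  3.46] 17.457512416861473
hub [2.25 0.16 2.38] [46.47 46.94  3.14] 2.243002259470606
plane [-0.01 -0.01  2.27]
tcp head [-17.09   0.51 161.06] 4.6
```

Call:
jog_arm(
  slide=[
    [-0.102,0,0.05],
    [-0.102,0,0.15],
    [-0.102,0,0.25],
    [-0.102,0,0.32],
    [-0.102,0,0.345],
    [-0.102,0,0.345],
    [-0.102,0,0.345],
  ],
  angular=[
    [0,0,0],
    [0,0,0],
    [0,0,0],
    [0,0,0],
    [0,0,0],
    [0,0,0],
    [0,0,0],
  ],
  jaw=[0,0,0,0,0,0,0],
)

```text
clock: 5.48
position: [0.6009, -0.1074, 0.0813]
tcp_rot: [[-0.001, 1.0, 0.001], [0.867, -0.0, 0.498], [0.498, 0.002, -0.867]]
wrist_force: [0.8, -0.6, -0.3]
grip_width: 0.084
finger_force: 78.4
```

Run:
```python
from h import *
np.set_printoptions(precision=2,suppress=True)
st(); im,d,s=snap('wrist','w5'); cv2.imwrite('pics/w5b.png',cv2.resize(im[60:330,150:450],(660,594)))
print(inhead(s['position'])*1000)
P=cloud('wrist','w5',150,450,60,300);P=P[~np.isnan(P[:,2])]
A=inhead(P)*1000; r=np.hypot(A[:,0]-2.4,A[:,1])
col=A[(A[:,2]>13)&(A[:,2]<21)&(r<13)]; print('collar',(col.min(0)+col.max(0))/2,col.mean(0),np.ptp(col,axis=0),len(col))
hub=A[(A[:,2]>0)&(A[:,2]<5)&(r<26)&(A[:,0]>2)]; print('hub',(hub.min(0)+hub.max(0))/2,np.ptp(hub,axis=0),np.median(hub[:,2]))
T=(P-s['position'])@s['tcp_rot']*1000; T=T[(T[:,2]>-3)&(T[:,2]<6)&(abs(T[:,1])<15)&(T[:,0]>20)&(T[:,0]<45)]; print('clip',T.min(0),T.max(0),np.median(T[:,2]))
print(s['wrist_force'])
```

```text
{'clock': 5.475, 'qpos': [-0.5084, 0.7212, 0.1397, 1.2608, 0.4509, 0.9994], 'dq': [-0.0096, 0.0045, 0.0091, -0.0022, 0.0016, -0.0007], 'effort': [0.4824, -57.1261, 22.2825, 2.5549, 1.5771, 0.0003], 'position': [0.6009, -0.1074, 0.0813], 'tcp_rot': [[-0.0007, 1.0, 0.0013], [0.8671, -0.0, 0.4981], [0.4981, 0.0015, -0.8671]], 'wrist_force': [0.838, -0.5962, -0.2926], 'wrist_torque': [-0.4814, -0.0493, 0.04], 'finger_force': 78.381, 'grip_width': 0.0838}
[-52.89   0.07  26.25]
collar [ 1.92 -0.18 15.9 ] [ 2.3  -0.31 17.29] [18.85 19.42  5.15] 1294
hub [13.79  0.08  2.  ] [23.56 47.69  3.98] 2.329332821522836
clip [ 20.   -11.23   1.32] [40.25 12.17  5.9 ] 2.473296667238024
[ 0.84 -0.6  -0.29]
```

View pics/w5b.png

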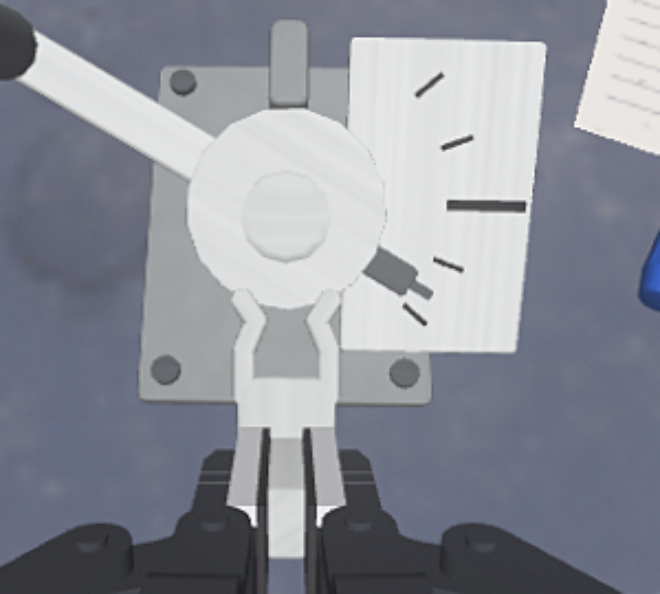

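Jaws are centred on the collar and clear of it. I'll descend to touch the hub face with the jaws.

Call:
jog_arm(
  slide=[
    [0,0,0.015],
    [0,0,0.028],
    [0,0,0.0325],
    [0,0,0.0325],
    [0,0,0.035],
    [0,0,0.0375],
    [0,0,0.0375],
  ],
  angular=[
    [0,0,0],
    [0,0,0],
    [0,0,0],
    [0,0,0],
    [0,0,0],
    [0,0,0],
    [0,0,0],
  ],
  jaw=[0,0,0,0,0,0,0],
)

```text
clock: 6.4
position: [0.6, -0.0995, 0.0667]
tcp_rot: [[0.001, 1.0, -0.001], [0.866, -0.0, 0.499], [0.499, -0.001, -0.866]]
wrist_force: [-0.4, -0.8, 0.6]
grip_width: 0.088
finger_force: 78.4
```

Call:
jog_arm(
  slide=[
    [0,0,0.0025],
    [0,0,0.0025],
    [0,0,0.0025],
  ],
  angular=[
    [0,0,0],
    [0,0,0],
    [0,0,0],
  ],
  jaw=[0,0,0],
)

```text
clock: 6.78
position: [0.6002, -0.0992, 0.0661]
tcp_rot: [[0.001, 1.0, -0.0], [0.867, -0.0, 0.499], [0.499, -0.001, -0.867]]
wrist_force: [0.3, -0.9, 1.1]
grip_width: 0.084
finger_force: 78.6
```

Call:
jog_arm(
  slide=[
    [0,0,0.0025],
    [0,0,0.0025],
    [0,0,0.0025],
  ],
  angular=[
    [0,0,0],
    [0,0,0],
    [0,0,0],
  ],
  jaw=[0,0,0],
)

```text
clock: 7.15
position: [0.6003, -0.0991, 0.0658]
tcp_rot: [[0.001, 1.0, 0.0], [0.867, -0.001, 0.499], [0.499, 0.0, -0.867]]
wrist_force: [-1.6, -4.0, 5.4]
grip_width: 0.085
finger_force: 79.4
```

Run:
```python
from h import *
np.set_printoptions(precision=2,suppress=True)
s=arm.state(); print(inhead(s['position'])*1000, Rh.T@s['wrist_force'], Rh.T@s['wrist_torque'])
snap('wrist','w6'); P=cloud('wrist','w6',150,450,60,300);P=P[~np.isnan(P[:,2])]
T=(P-s['position'])@s['tcp_rot']*1000; T=T[(T[:,2]>-3)&(T[:,2]<4.8)&(abs(T[:,1])<15)&(T[:,0]>24)&(T[:,0]<45)]; print(np.median(T[T[:,0]<30,2]),np.median(T[T[:,0]>34,2]))
```

```text
[-53.41   0.7    8.62] [-0.8   1.62  6.65] [0.39 0.27 0.05]
2.114018506941797 2.2191825027571737
```

Contact is at TCP head z ≈ 8.9 mm. I'll back off so the clip sits about 1.2 mm above the face, then slide it in.

Call:
jog_arm(
  slide=[
    [0,0,-0.006],
    [0,0,-0.006],
    [0,0,-0.006],
    [0.01,0,-0.006],
    [0.02,0,-0.006],
    [0.03,0,-0.006],
    [0.03,0,-0.006],
  ],
  angular=[
    [0,0,0],
    [0,0,0],
    [0,0,0],
    [0,0,0],
    [0,0,0],
    [0,0,0],
    [0,0,0],
  ],
  jaw=[0,0,0,0,0,0,0],
)

```text
clock: 8.07
position: [0.6001, -0.0889, 0.0734]
tcp_rot: [[-0.0, 1.0, -0.001], [0.867, 0.0, 0.499], [0.499, -0.0, -0.867]]
wrist_force: [0.9, 0.2, -1.0]
grip_width: 0.083
finger_force: 78.4
```

```bash
cat > q.py <<'E'
from h import *
np.set_printoptions(precision=2,suppress=True)
s=arm.state(); print(s['clock'],inhead(s['position'])*1000, Rh.T@s['wrist_force'], Rh.T@s['wrist_torque'],s['finger_force'],s['grip_width'])
E
python3 q.py
```

```text
8.075 [-40.78   0.86  10.17] [-0.28 -0.91 -0.97] [ 0.01  0.43 -0.01] 78.3703887462616 0.0831261190774952
```

Call:
jog_arm(
  slide=[
    [0.008,0.0015,0],
    [0.016,0.0015,0],
    [0.024,0.0015,0],
    [0.032,0.0015,0],
    [0.036,0.0015,0],
    [0.04,0.0015,0],
    [0.04,0.0015,0],
  ],
  angular=[
    [0,0,0],
    [0,0,0],
    [0,0,0],
    [0,0,0],
    [0,0,0],
    [0,0,0],
    [0,0,0],
  ],
  jaw=[0,0,0,0,0,0,0],
)

```text
clock: 8.95
position: [0.6006, -0.0751, 0.0812]
tcp_rot: [[0.0, 1.0, -0.001], [0.866, 0.0, 0.5], [0.5, -0.001, -0.866]]
wrist_force: [0.4, 0.6, -0.7]
grip_width: 0.083
finger_force: 78.3
```

```bash
python3 q.py
```

```text
8.95 [-24.99   0.38  10.01] [ 0.15 -0.44 -0.85] [-0.11  0.39 -0.02] 78.33754777908325 0.08302555080343015
```

Call:
jog_arm(
  slide=[
    [0.003,0,0],
    [0.006,0,0],
    [0.006,0,0],
  ],
  angular=[
    [0,0,0],
    [0,0,0],
    [0,0,0],
  ],
  jaw=[0,0,0],
)

```text
clock: 9.32
position: [0.6006, -0.0743, 0.0818]
tcp_rot: [[0.001, 1.0, -0.001], [0.867, -0.0, 0.498], [0.498, -0.001, -0.867]]
wrist_force: [0.1, -3.6, -3.3]
grip_width: 0.084
finger_force: 78.3
```

```bash
python3 q.py
```

```text
9.325 [-23.91   0.42  10.1 ] [-4.77 -0.15 -1.03] [-0.    1.48 -0.04] 78.28430771827698 0.08432792760638182
```

It snapped over and now meets a solid stop. I'll ease back, release, retract along the spindle and check.

Call:
jog_arm(
  slide=[
    [-0.004,0,0],
    [-0.004,0,0],
    [-0.004,0,0],
    [-0.004,0,0],
    [-0.004,0,-0.03],
    [-0.004,0,-0.1],
    [-0.004,0,-0.2],
    [-0.004,0,-0.25],
    [-0.004,0,-0.25],
  ],
  angular=[
    [0,0,0],
    [0,0,0],
    [0,0,0],
    [0,0,0],
    [0,0,0],
    [0,0,0],
    [0,0,0],
    [0,0,0],
    [0,0,0],
  ],
  jaw=[0,25,25,25,25,25,30,35,35],
)

```text
clock: 10.45
position: [0.6019, -0.1263, 0.1701]
tcp_rot: [[-0.0, 1.0, 0.003], [0.867, -0.002, 0.498], [0.498, 0.003, -0.867]]
wrist_force: [0.3, -0.5, -0.9]
grip_width: 0.351
finger_force: 0.0
```

```bash
python3 q.py
python3 - <<'E'
from h import *
np.set_printoptions(precision=2,suppress=True)
im,d,s=snap('wrist','w7'); cv2.imwrite('pics/w7b.png',cv2.resize(im[60:330,150:450],(660,594)))
P=cloud('wrist','w7',150,450,60,330);P=P[~np.isnan(P[:,2])];A=inhead(P)*1000
k=A[(abs(A[:,1])<12)&(A[:,0]<-8)&(A[:,0]>-45)&(A[:,2]>25)&(A[:,2]<40)]; print('tab',(k.min(0)+k.max(0))/2,np.ptp(k,axis=0))
k=A[(abs(A[:,1])<14)&(A[:,0]<20)&(A[:,0]>-45)&(A[:,2]>5)&(A[:,2]<12)]; print('clip',k.min(0),k.max(0),np.median(k[:,2]))
# knob
k=A[(A[:,2]>20)&(A[:,2]<30)&(A[:,1]>45)&(A[:,1]<90)]; print('knob',(k.min(0)+k.max(0))/2,np.ptp(k,axis=0))
E
```

```text
10.45 [-24.81  -0.92 112.58] [-0.85 -0.25 -0.53] [ 0.02  0.43 -0.02] 0.0 0.35055919421241827
tab [-26.09   0.36  29.02] [15.68  9.06  7.5 ]
clip [-33.36 -11.72   5.04] [14.72 11.75 11.45] 7.1821497907806195
knob [40.08 64.26 23.34] [15.38 16.1   6.38]
```

View pics/w7b.png

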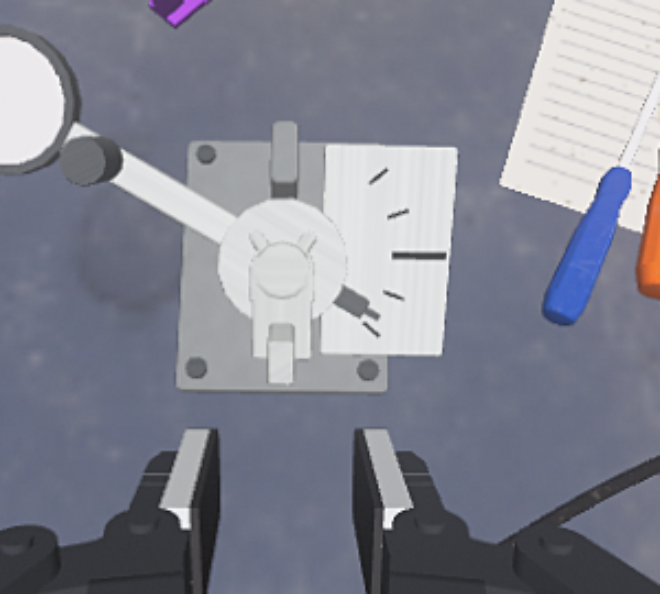

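The clip is fully home: jaws past the collar at (258,240) and (307,240), and the tab 28.4 mm behind the axis. Now the knob at (92,160). I'll go above it and check the ring height.

Call:
jog_arm(
  slide=[
    [0.05,-0.05,0],
    [0.12,-0.12,0],
    [0.1625,-0.162,0.05],
    [0.1625,-0.162,0.12],
    [0.1625,-0.162,0.15],
    [0.1625,-0.162,0.15],
    [0.1625,-0.162,0.15],
  ],
  angular=[
    [0,0,0],
    [0,0,0],
    [0,0,0],
    [0,0,0],
    [0,0,0],
    [0,0,0],
    [0,0,0],
  ],
  jaw=[45,45,45,45,45,45,45],
  squeeze=30,
)

```text
clock: 11.38
position: [0.5364, -0.0388, 0.1489]
tcp_rot: [[0.001, 1.0, -0.0], [0.867, -0.0, 0.499], [0.499, -0.0, -0.867]]
wrist_force: [-0.0, -0.5, -0.3]
grip_width: 0.448
finger_force: 0.0
```

```bash
python3 q.py
python3 - <<'E'
from h import *
np.set_printoptions(precision=2,suppress=True)
im,d,s=snap('wrist','w8')
H=lambda f,u0,u1,v0,v1: (lambda P:P[~np.isnan(P[:,2])])(inhead(cloud('wrist',f,u0,u1,v0,v1))*1000)
R=H('w4',140,205,80,150); r=np.hypot(R[:,0]-2.4,R[:,1]); k=R[(r>86)&(r<145)&(R[:,2]>-12)&(R[:,2]<20)]; print('ring z',np.percentile(k[:,2],[1,25,50,75,95,99]))
A=H('w8',150,450,60,330); k=A[(A[:,2]>23)&(A[:,2]<30)&(A[:,1]>50)&(A[:,1]<78)&(A[:,0]>25)&(A[:,0]<55)]; print('knob',(k.min(0)+k.max(0))/2,np.ptp(k,axis=0),k.mean(0))
E
```

```text
11.375 [40.34 64.6  50.52] [-0.54  0.04  0.02] [0.02 0.44 0.01] 0.0 0.4477019907185721
ring z [-5.53 -2.43 -2.07 -0.35  0.69  1.05]
knob [40.45 64.49 24.78] [15.46 15.02  3.31] [41.11 64.37 25.58]
```

Call:
jog_arm(
  slide=[
    [0,0,0.04],
    [0,0,0.08],
    [0,0,0.1],
    [0,0,0.102],
    [0,0,0.102],
    [0,0,0.102],
    [0,0,0.102],
    [0,0,0.102],
  ],
  angular=[
    [0,0,0],
    [0,0,0],
    [0,0,0],
    [0,0,0],
    [0,0,0],
    [0,0,0],
    [0,0,0],
    [0,0,0],
  ],
  jaw=[45,45,45,45,0,0,0,0],
  squeeze=30,
)

```text
clock: 12.42
position: [0.5363, -0.0184, 0.1137]
tcp_rot: [[0.0, 1.0, 0.0], [0.867, -0.0, 0.499], [0.499, -0.0, -0.867]]
wrist_force: [-0.6, -1.5, 3.0]
grip_width: 0.169
finger_force: 29.5
```

```bash
python3 q.py
```

```text
12.425 [40.47 64.74  9.83] [0.18 0.56 3.41] [ 0.14  0.4  -0.  ] 29.480376455612713 0.16894679946665997
```

Call:
jog_arm(
  slide=[
    [-0.0158,-0.0084,0],
    [-0.031,-0.0147,0],
    [-0.0466,-0.0196,0],
    [-0.0626,-0.0231,0],
    [-0.0789,-0.0253,0],
    [-0.0953,-0.026,0],
    [-0.0953,-0.026,0],
    [-0.0953,-0.026,0],
  ],
  angular=[
    [0,0,0],
    [0,0,0],
    [0,0,0],
    [0,0,0],
    [0,0,0],
    [0,0,0],
    [0,0,0],
    [0,0,0],
  ],
  jaw=[0,0,0,0,0,0,0,0],
)

```text
clock: 13.42
position: [0.5258, -0.0514, 0.0944]
tcp_rot: [[0.0, 1.0, 0.0], [0.867, -0.0, 0.499], [0.499, -0.0, -0.867]]
wrist_force: [0.2, -1.2, 3.9]
grip_width: 0.168
finger_force: 30.0
```

```bash
python3 q.py
python3 - <<'E'
from h import *
im,d,s=snap('wrist','w9'); cv2.imwrite('pics/w9b.png',cv2.resize(im[70:280,280:560],(800,600)))
E
```

```text
13.425 [ 2.17 75.21  9.59] [ 0.9  -0.24  3.96] [-0.12  0.2   0.14] 29.989469298161566 0.1678856447877277
```

View pics/w9b.png

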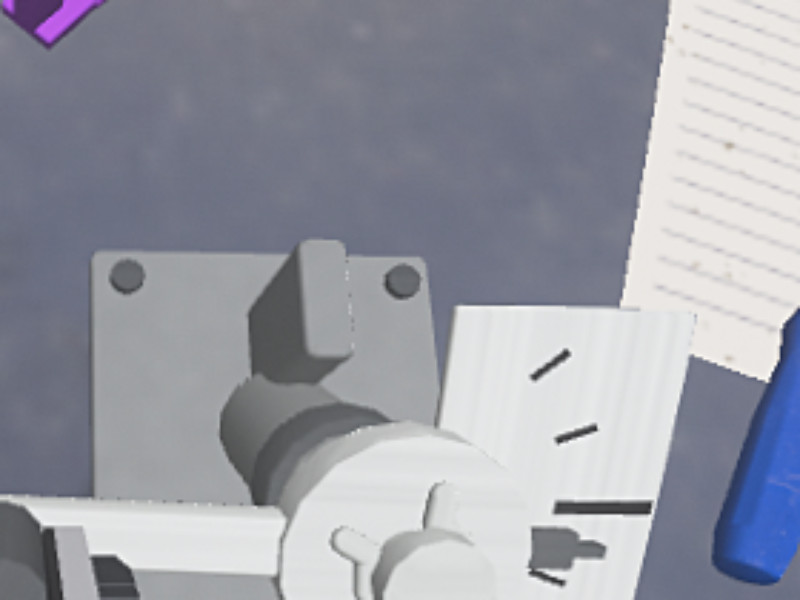

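The pointer at (570,547) seems off the index line at (603,507), but the view is oblique. I'll measure both in 3D.

Run:
```python
from h import *
np.set_printoptions(precision=2,suppress=True)
g=lambda u,v:(280+u*.35,70+v*.35)
print(inhead(world('wrist','w9',[g(560,507),g(600,507),g(645,507),g(545,548),g(570,548),g(598,549),g(437,570)]))*1000)
P=inhead(cloud('wrist','w9',380,560,180,280))*1000
im=np.load('pics/w9.npz')['im'][180:280,380:560].reshape(-1,3).max(1)
for nm,k in (('ptr',(im<140)&(P[:,2]>-21)&(P[:,2]<-2)&(P[:,1]<-26)&(abs(P[:,0])<15)),('idx',(im<110)&(P[:,2]<-21)&(P[:,2]>-27)&(abs(P[:,0])<6)&(P[:,1]<-40))):
    q=P[k]; print(nm,len(q),q.min(0),q.max(0)); 
    if len(q): print(q.mean(0),np.polyfit(q[:,1],q[:,0],1))
A=P; r=np.hypot(A[:,0]-2.4,A[:,1]); c=A[(A[:,2]>14)&(A[:,2]<20)&(r<13)]; print('collar',(c.min(0)+c.max(0))/2,np.ptp(c,axis=0))
```

```text
[[  1.29 -46.05 -23.78]
 [  1.32 -54.98 -23.47]
 [  1.22 -65.38 -23.44]
 [  1.17 -30.65  -3.38]
 [  1.2  -35.6   -3.17]
 [  0.39 -42.22  -4.27]
 [  7.26   1.75  17.85]]
ptr 271 [ -2.97 -43.87  -7.1 ] [  4.97 -27.31  -2.68]
[  1.04 -33.86  -3.94] [0.07 3.42]
idx 135 [  0.08 -66.53 -24.19] [  2.31 -44.83 -22.84]
[  1.23 -55.51 -23.59] [0.   1.44]
collar [ 6.27 -0.16 16.15] [11.1  19.81  4.23]
```

Call:
jog_arm(
  slide=[
    [0,0,0],
    [0,0,0],
    [0,0,-0.05],
    [0,0,-0.12],
    [-0.03,0.05,-0.25],
    [-0.05,0.12,-0.33],
    [-0.05,0.14,-0.33],
    [-0.05,0.14,-0.33],
    [-0.05,0.14,-0.33],
  ],
  angular=[
    [0,0,0],
    [0,0,0],
    [0,0,0],
    [0,0,0],
    [0,0,0],
    [0,0,0],
    [0,0,0],
    [0,0,0],
    [0,0,0],
  ],
  jaw=[45,45,45,45,45,45,45,45,45],
)

```text
clock: 14.6
position: [0.5802, -0.1329, 0.1974]
tcp_rot: [[0.001, 1.0, -0.004], [0.866, 0.001, 0.501], [0.501, -0.004, -0.866]]
wrist_force: [-0.5, 0.6, -0.1]
grip_width: 0.45
finger_force: 0.0
```

```bash
python3 q.py
python3 - <<'E'
from h import *
np.set_printoptions(precision=2,suppress=True)
im,d,s=snap('wrist','w10'); cv2.imwrite('pics/w10b.png',cv2.resize(im[70:280,140:420],(800,600)))
P=inhead(cloud('wrist','w10',140,420,70,280))*1000
g=im[70:280,140:420].reshape(-1,3).max(1)
def f(nm,k):
    q=P[k]; print(nm,len(q),(q.min(0)+q.max(0))/2,np.ptp(q,axis=0),q.mean(0))
    return q
x,y,z=P.T; r=np.hypot(x-2.2,y)
f('collar',(z>14)&(z<20)&(r<13)); f('hub',(z>.5)&(z<4)&(r<27))
k=f('knob',(z>22)&(z<30)&(abs(y-75)<11)&(abs(x)<14))
b=f('bar',(z>-12)&(z<4)&(y>30)&(y<62)&(abs(x-2)<12)); print(np.degrees(np.arctan(np.polyfit(b[:,1],b[:,0],1))[0]))
f('ptr',(g<140)&(z>-12)&(z<0)&(y<-26)&(y>-48)&(abs(x)<12))
i=f('idx',(g<110)&(z<-21)&(z>-27)&(abs(x-1)<4)&(y<-40)&(y>-70)); print(np.degrees(np.arctan(np.polyfit(i[:,1],i[:,0],1))[0]))
rg=f('ring',(z>-12)&(z<8)&(y>85)&(y<150)&(abs(x)<32))
E
```

```text
14.6 [-16.93  20.85 139.55] [ 0.5   0.54 -0.36] [-0.01  0.4   0.01] 0.0 0.45032680318443125
collar 410 [ 2.57 -0.01 16.57] [19.02 18.91  4.15] [ 2.69  0.07 17.27]
hub 1273 [2.63 1.21 2.25] [46.83 49.73  3.45] [7.17 2.04 2.24]
knob 268 [ 6.1  74.33 24.42] [15.01 14.1   4.23] [ 6.29 74.13 25.42]
bar 488 [ 4.95 46.09 -3.04] [12.5  31.1   7.56] [ 5.13 46.01 -0.42]
2.4670817670374534
ptr 111 [  0.79 -34.67  -4.3 ] [ 7.46 17.2   2.99] [  0.6  -32.34  -3.74]
idx 43 [  1.22 -55.35 -23.71] [ 2.11 20.85  0.88] [  1.33 -55.96 -23.68]
2.4728839347537326
ring 2539 [  6.94 112.76  -3.4 ] [50.09 54.38  9.43] [  7.93 113.51  -1.66]
```

View pics/w10b.png

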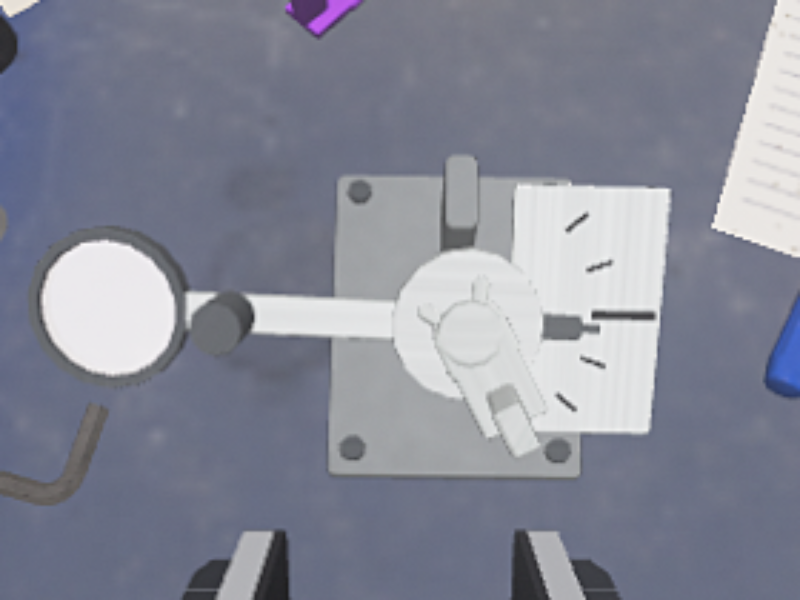

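The arm stands at about +2.5° with the index at about +1.4° from the axis, so it is roughly 1.2° (1.6 mm at the knob) short. The clip turned with the hub, which is allowed. I'll regrip the knob and correct it.

Call:
jog_arm(
  slide=[
    [0.03,-0.1,0.05],
    [0.06,-0.138,0.15],
    [0.06,-0.138,0.25],
    [0.06,-0.138,0.31],
    [0.06,-0.138,0.33],
    [0.06,-0.138,0.33],
    [0.06,-0.138,0.33],
    [0.06,-0.138,0.33],
    [0.06,-0.138,0.33],
    [0.06,-0.138,0.33],
  ],
  angular=[
    [0,0,0],
    [0,0,0],
    [0,0,0],
    [0,0,0],
    [0,0,0],
    [0,0,0],
    [0,0,0],
    [0,0,0],
    [0,0,0],
    [0,0,0],
  ],
  jaw=[45,45,45,45,45,45,0,0,0,0],
)

```text
clock: 15.9
position: [0.5259, -0.0483, 0.097]
tcp_rot: [[0.001, 1.0, -0.001], [0.867, -0.001, 0.499], [0.499, -0.001, -0.867]]
wrist_force: [-5.7, -2.7, 5.4]
grip_width: 0.164
finger_force: 29.7
```

Call:
jog_arm(
  slide=[
    [-0.002,0,0],
    [-0.0045,0,0],
    [-0.0045,0,0],
    [-0.0045,0,0],
    [-0.0045,0,0],
    [-0.0045,0,0],
  ],
  angular=[
    [0,0,0],
    [0,0,0],
    [0,0,0],
    [0,0,0],
    [0,0,0],
    [0,0,0],
  ],
  jaw=[0,0,0,0,45,45],
)

```text
clock: 16.65
position: [0.5269, -0.0495, 0.0955]
tcp_rot: [[0.0, 1.0, 0.001], [0.867, -0.0, 0.499], [0.499, 0.0, -0.867]]
wrist_force: [0.1, 0.1, -0.6]
grip_width: 0.451
finger_force: 0.0
```

Call:
jog_arm(
  slide=[
    [0,0,-0.05],
    [0,0,-0.12],
    [-0.03,0.05,-0.25],
    [-0.05,0.13,-0.33],
    [-0.06,0.2,-0.33],
    [-0.06,0.2,-0.33],
    [-0.06,0.2,-0.33],
  ],
  angular=[
    [0,0,0],
    [0,0,0],
    [0,0,0],
    [0,0,0],
    [0,0,0],
    [0,0,0],
    [0,0,0],
  ],
  jaw=[45,45,45,45,45,45,45],
)

```text
clock: 17.52
position: [0.6058, -0.1355, 0.1972]
tcp_rot: [[0.001, 1.0, -0.002], [0.866, 0.0, 0.5], [0.5, -0.002, -0.866]]
wrist_force: [-0.0, 1.1, -0.6]
grip_width: 0.457
finger_force: 0.0
```

```bash
python3 q.py
cat > m.py <<'E'
from h import *
import sys
np.set_printoptions(precision=2,suppress=True)
F=sys.argv[1]
im,d,s=snap('wrist',F)
P=inhead(cloud('wrist',F,100,440,60,290))*1000
g=im[60:290,100:440].reshape(-1,3).max(1)
def f(nm,k):
    q=P[k]; print(nm,len(q),(q.min(0)+q.max(0))/2,np.ptp(q,axis=0))
    return q
x,y,z=P.T; r=np.hypot(x-2.2,y)
f('collar',(z>14)&(z<20)&(r<13)); f('hub',(z>.5)&(z<4)&(r<27))
f('knob',(z>22)&(z<30)&(abs(y-75)<11)&(abs(x)<16))
b=f('bar',(z>-3)&(z<4)&(y>30)&(y<62)&(abs(x-2)<12)); print(np.degrees(np.arctan(np.polyfit(b[:,1],b[:,0],1))[0]))
f('ptr',(g<140)&(z>-12)&(z<0)&(y<-26)&(y>-48)&(abs(x)<12))
f('ptrtip',(g<140)&(z>-12)&(z<0)&(y<-38)&(y>-48)&(abs(x)<12))
i=f('idx',(g<110)&(z<-21)&(z>-27)&(abs(x-1)<4)&(y<-40)&(y>-70)); print(np.degrees(np.arctan(np.polyfit(i[:,1],i[:,0],1))[0]))
f('ring',(z>-12)&(z<8)&(y>85)&(y<150)&(abs(x)<32))
E
python3 m.py w11
```

```text
17.525 [-19.3   -4.78 140.65] [ 0.6   0.04 -1.08] [0.03 0.37 0.08] 0.0 0.4565798207828387
collar 408 [ 2.52 -0.11 16.42] [18.89 18.95  4.28]
hub 1261 [2.83 1.14 2.13] [46.51 48.96  3.26]
knob 272 [ 4.79 74.55 24.31] [14.37 15.56  3.97]
bar 468 [ 3.79 45.96 -1.1 ] [12.27 31.88  3.77]
2.2913781632606165
ptr 111 [  0.86 -34.68  -4.19] [ 7.63 16.7   2.57]
ptrtip 11 [  0.41 -40.69  -4.27] [1.16 4.67 1.25]
idx 46 [  1.3  -55.75 -23.78] [ 2.03 20.68  1.33]
0.6856336256181135
ring 2506 [  6.45 113.04  -3.6 ] [50.92 54.7  11.17]
```

Residual is about +0.8°. One more 1 mm nudge.

Call:
jog_arm(
  slide=[
    [0.03,-0.1,0.05],
    [0.06,-0.18,0.12],
    [0.06,-0.2,0.22],
    [0.06,-0.2,0.3],
    [0.06,-0.2,0.33],
    [0.06,-0.2,0.33],
    [0.06,-0.2,0.33],
    [0.06,-0.2,0.33],
    [0.06,-0.2,0.33],
    [0.06,-0.2,0.33],
  ],
  angular=[
    [0,0,0],
    [0,0,0],
    [0,0,0],
    [0,0,0],
    [0,0,0],
    [0,0,0],
    [0,0,0],
    [0,0,0],
    [0,0,0],
    [0,0,0],
  ],
  jaw=[45,45,45,45,45,45,0,0,0,0],
)

```text
clock: 18.82
position: [0.5259, -0.05, 0.0963]
tcp_rot: [[0.002, 1.0, -0.001], [0.867, -0.001, 0.498], [0.498, -0.002, -0.867]]
wrist_force: [-5.8, -1.8, 4.0]
grip_width: 0.17
finger_force: 29.4
```

Call:
jog_arm(
  slide=[
    [-0.002,0,0],
    [-0.003,0,0],
    [-0.003,0,0],
    [-0.003,0,0],
    [-0.003,0,0],
    [-0.003,0,0],
  ],
  angular=[
    [0,0,0],
    [0,0,0],
    [0,0,0],
    [0,0,0],
    [0,0,0],
    [0,0,0],
  ],
  jaw=[0,0,0,0,45,45],
)

```text
clock: 19.58
position: [0.5271, -0.0507, 0.0951]
tcp_rot: [[0.0, 1.0, 0.001], [0.867, -0.0, 0.499], [0.499, 0.001, -0.867]]
wrist_force: [0.2, 0.4, 0.7]
grip_width: 0.446
finger_force: 0.0
```

Call:
jog_arm(
  slide=[
    [0,0,-0.05],
    [0,0,-0.12],
    [-0.03,0.05,-0.25],
    [-0.05,0.13,-0.33],
    [-0.06,0.2,-0.33],
    [-0.06,0.2,-0.33],
    [-0.06,0.2,-0.33],
  ],
  angular=[
    [0,0,0],
    [0,0,0],
    [0,0,0],
    [0,0,0],
    [0,0,0],
    [0,0,0],
    [0,0,0],
  ],
  jaw=[45,45,45,45,45,45,45],
)

```text
clock: 20.45
position: [0.6058, -0.1366, 0.1966]
tcp_rot: [[0.001, 1.0, -0.002], [0.866, 0.0, 0.5], [0.5, -0.002, -0.866]]
wrist_force: [0.3, -0.3, -0.2]
grip_width: 0.454
finger_force: 0.0
```

```bash
python3 q.py; python3 m.py w12
python3 - <<'E'
from h import *
im=np.load('pics/w12.npz')['im']; cv2.imwrite('pics/w12b.png',cv2.resize(im[70:280,140:420],(800,600)))
E
```

```text
20.45 [-20.5   -4.79 140.74] [-0.36 -0.33  0.01] [ 0.    0.45 -0.05] 0.0 0.45366044365633407
collar 414 [ 2.2  -0.15 16.34] [19.31 18.93  4.45]
hub 1271 [2.46 1.5  2.25] [46.54 49.77  3.44]
knob 268 [ 4.41 74.4  24.71] [14.14 15.84  3.76]
bar 465 [ 3.5  46.   -0.85] [12.29 31.93  3.33]
2.6141438989653722
ptr 108 [  1.12 -34.18  -3.73] [ 6.73 15.75  1.57]
ptrtip 10 [  1.07 -40.23  -4.19] [1.03 3.66 0.65]
idx 54 [  1.14 -55.76 -23.88] [ 2.19 20.69  1.47]
1.785825339057527
ring 2513 [  5.45 112.76  -3.41] [51.2  55.   10.61]
```

View pics/w12b.png

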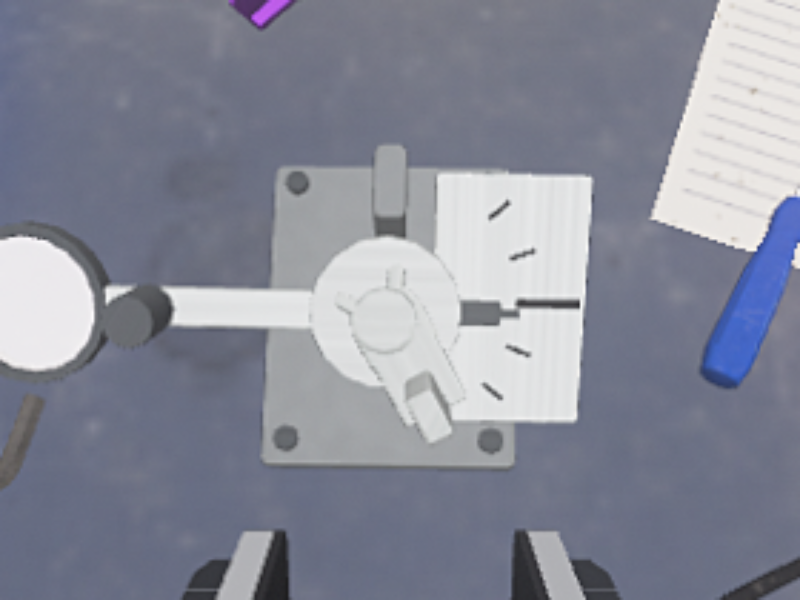

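The pointer at (495,313) and the index line at (548,303) lie at the same head x (1.1 mm) once height is allowed for. The clip is still seated under the collar, and the gripper is clear. I'll hand in.

```bash
python3 -c "
from workcell import arm
print(arm.close_job())"
```

```text
the job is handed in; nothing more can be done
None
```

The larger clip is snapped home and released; the lens arm's pointer stands at the long index line, within about half a degree by camera; the smaller clip was not touched; the job was handed in at about 20.5 s, with no verdict returned.

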